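# Reset the tripped drive of the watchmaker's lathe

## Robot

A 6-joint arm with a two-finger parallel gripper is mounted at the origin on the work surface. World frame = base frame: x ahead of the robot, y to its left, z up, the work surface at z = 0. Lengths are in m, angles in degrees, forces in N, time in s.
With the tool pointing down it reaches from about 0.4 to 0.825 m from the base axis. Payload 7 kg.
Tool frame: the origin (TCP) lies on the centre line of the jaws, within the pads' length; the fingertips stand 8 mm ahead of it and the grasp point (between the pads) lies 11 mm behind it; z points along the fingers, y is the line along which they close (so a half turn about z gives the same grasp; the last joint's range is limited). The gripper opens to 88 mm and grips with 3 to 60 N. Pads are 19 mm wide; open, the fingers measure 130 mm over their backs; the gripper's body (78 mm by 193 mm) begins 47 mm behind the grasp point.
Start: joints at [-48.352, 20.546, 0.682, 0, -70.136, -16.507], TCP at [0.287, -0.611, 0.235] pointing down, gripper open.
Joint ranges: [-176.03, 176.03], [-82.01, 121.73], [-58.28, 71.71], [-173.87, 95.51], [-174.79, -0.11], [-173.66, 173.66]. Speed limits (degrees/s): [136.94, 136.94, 172.46, 180, 180, 180].

## Interface

Orientations are given as [roll, pitch, yaw] about the fixed x, y, z axes, in that order (R = Rz(yaw) Ry(pitch) Rx(roll)).
In Python, from plant import ctrl, vision gives the robot as it stands. The module is installed in compiled form; this text tells all that it offers.
- The arm moves only by the tool move_arm, never from a script. Its argument "moves" is one flat list of numbers, 7 for each row, row after row: the finger opening in cm, from 0 to 8.76, then the shift along the tool's x, y, z in cm, then the turn, a rotation vector about the tool's x, y, z in rad. A call has 1 to 8 rows; each row shifts and turns the commanded pose from where the row before left it, along the tool's axes as they then stand; what a row does not reach is not made up. A row lasts 1/10 s, in which the tool goes at most 50 mm and 8.59 degrees, less where a joint would pass 70% of its speed; a pose out of reach is approached as far as the arm can. A call with a gripper value outside its range is refused whole. The fingers move at their own pace and stop on an object; the grip force is fixed at half the most. Time passes only in rows, so rows that do not move let the fingers close. It gives the time, the measured TCP pose, the force, the opening and the grip force at its end, in the units of the state.
- ctrl.get_obs(): the state, without advancing time (a new reading comes with each control period).
- vision.snapshot(name): name is "side" or "top"; returns (picture, depth): 384x512x3 uint8, red, green, blue; 384x512 float32, m along the optical axis (not along the pixel's ray), 0 where there is no reading.
- vision.camera_model(name): a dict with "vertical_fov" (degrees; the focal length in pixels is half the picture's height over the tangent of half this angle, whatever the lens; pixels are square), "cx", "cy" (the principal point, pixels), "cam_to_world" (4x4, takes a point from camera to world coordinates). Camera axes: x right, y down, z forward; pixel columns grow to the right and rows downward; lengths in m; the calibration is good to about 2 mm. A picture is of the moment at which its call begins. camera_model takes no time and is no camera call.
- ctrl.close_job(): hands the job in; it is judged then, once.
The state is a dict: "clock": time; "joint_pos": joint angles; "qvel": joint speeds; "tau": joint torques, N m; "tool_pos": TCP position; "orientation": TCP orientation; "force": force on the tool from outside, world axes, zero at the start; "moment": the same for the moment, N m; "opening": finger opening in m; "gripper_force": force on a finger pad.
Only numpy, scipy, OpenCV 4.12 (cv2) and the standard library are available. Lean on these libraries where they do the work, as an engineer would, in place of code of your own. Each camera call takes 0.05 s, during which the arm holds its last target. There are 200 camera calls.

## Task

The lathe's drive has tripped: on the grey box whose sliding cover carries a round post, push the cover along its rails to the far stop, reach shut fingertips into the round well and press the sunken key fully down, holding it there for about a second. Then push the cover back along the rails until it is fully home over the well. Only push and press: never lift the cover out of its rails, and leave the other box's cover and the loose things on the bench where they are.

Things in the scene. Friction and masses are not known exactly. Their poses are not given: they have to be found in the camera images.
- drive: The lathe's grey drive box, fixed to the table, 120 mm (x) by 200 mm (y) by 60 mm high; its cover has a round post. Origin at the centre of its underside, z up. On its flat top two rails 8 mm high run along y, their inner faces 34 mm either side of x = 0. End stops 8 mm high face inwards at y = -79 and +59 mm. A dial 20 mm across, 6 mm high, lies at y = 85 mm.
- drive_well (a point): Centre of the mouth of the round well, level with the drive box's top, 60 mm above the table, at y = -45 mm of the box; same axes as the box. The well is 50 mm across and 28 mm deep. At its centre stands a white round key 20 mm across, its top 18 mm below the mouth when up and 24 mm below when fully down.
- reset_key (a joint): Travel of the sunken key in the well: 0 up, 0.006 m fully down. Springs back by itself; about 1.2 N starts it and 4 N takes it fully down.
- cover_post (a point): Top centre of the round post (18 mm across, 22 mm tall) in the middle of the loose steel cover (64 x 64 x 6 mm, about 0.2 kg) that slides between the drive box's rails. Post top 28 mm above the well's mouth. y in the well's frame: 0 centred over the well, -2 mm at the home stop, +72 mm at the far stop (well open). At the start 0 to 15 mm.
- cover2_bar (a point): Top centre of the straight bar (44 mm along x, 10 mm thick, 22 mm tall) on the other drive box's cover, which is to be left alone. That box has the same size, build and rails and is fixed too; along this frame's y it reaches 55 mm to -y and 145 mm to +y of here. Bar top 88 mm above the table.
- oil_pot: Small amber glass oil pot with a brass lid, 38 mm across, 34 mm high; origin at the centre of its underside. A bystander
- gear: Brass toothed wheel lying flat, 42 mm across, 17 mm high at its hub; origin at the centre of its underside. A bystander
- loupe: Black eyeglass (watchmaker's loupe), 36 mm across at its upper end, 30 mm high; origin at the centre of its underside. A bystander
- watch: Steel watch case lying face up, 40 mm across, 10 mm high; origin at the centre of its underside. A bystander
- collet: Upright steel collet, 24 mm across at its flared upper end, 34 mm high; origin at the centre of its underside. A bystander
- driver: Small screwdriver lying down, 105 mm long, 9 mm high, along its own x; origin at the centre of its underside. A bystander
- tweezers: Steel tweezers lying down, 110 mm long, 7 mm high, along its own x; origin at the centre of its underside. A bystander
Mind the look-alikes: they are no part of the job. Leave any black, pink or turquoise look-alike of the part that bears cover_post alone.

How it is judged (in metres and radians):
On the way, in this order (a step that is already met when the one before it is completed fails the run):
1. the cover is pushed along its rails clear of the well (at least 60 mm from centred, still lying flat) (y of cover_post in the frame of drive_well above 0.06 m and z of cover_post in the frame of drive_well below 0.033 m), for 0.2 s.
2. the sunken key is held fully down (at least 4.8 of 6 mm) for half a second, with the cover clear (value of joint reset_key above 0.0048 m and y of cover_post in the frame of drive_well above 0.055 m), for 0.5 s.
3. the cover is back home over the well, the key up (y of cover_post in the frame of drive_well between -0.006 and 0.006 m and z of cover_post in the frame of drive_well between 0.024 and 0.032 m and value of joint reset_key below 0.0015 m and angle between cover_post's own z axis and vertical below 0.06 rad), for 0.2 s.
At the end, for the whole second after the job is handed in: The cover with the round post lies flat between its rails, centred over the well to within 6 mm, and the key is up again (under 1.5 mm) (all of step 3); the robot touches nothing.
It fails at once if the cover is lifted more than 8 mm or tipped (z of cover_post in the frame of drive_well above 0.036 m or angle between cover_post's own z axis and vertical above 0.25 rad).
It fails at once if the other box's cover is moved more than 12 mm (distance of cover2_bar from where it was at the start of the episode above 0.012 m).
It fails at once if a loose bystander is moved more than 25 mm (distance of any of oil_pot, gear, loupe, watch, collet, driver, tweezers from where it was at the start of the episode above 0.025 m).
It also fails if it takes over 58 s, if anything falls off the work surface, if the arm or the gripper's body presses on something with over 40 N, if the wrist force passes 120 N, or if a joint passes its speed limit or range.

## Working session

There is one attempt and no reset: what is moved stays moved. The work goes in short steps, Python scripts to look and compute and a tool call to move; the robot and the scene stay as the last step left them, time stands still between calls to the robot, and variables do not carry over. Pictures are saved under pics/ and viewed, at most 10 in all, crops included, and the job is handed in when it is done.

Besides the shell and the picture viewer there is one more tool, called after "Request:" as name(argument=value, ...), one argument or row to a line, values as JSON. move_arm: Moves the arm, as the interface text tells. Its arguments: {"type":"object","properties":{"moves":{"type":"array"}},"required":["moves"]}

```bash
mkdir -p pics; cat > h.py <<'E'
import numpy as np, cv2
from plant import ctrl, vision
def look(n,tag):
    p,d=vision.snapshot(n); cv2.imwrite(f'pics/{tag}.png',p[:,:,::-1]); np.savez(f'pics/{tag}.npz',p=p,d=d); return p,d
def ray(n,u,v):
    m=vision.camera_model(n); f=192/np.tan(np.radians(m['vertical_fov']/2)); T=np.array(m['cam_to_world'])
    return T[:3,3], T[:3,:3]@np.array([(u-m['cx'])/f,(v-m['cy'])/f,1.])
def plane(n,u,v,z):
    o,r=ray(n,u,v); return o+r*(z-o[2])/r[2]
def pt(n,u,v,d):
    o,r=ray(n,u,v); return o+r*d
E
python3 - <<'E'
from h import *
for n in('top','side'):
    look(n,n+'0'); print(vision.camera_model(n))
s=ctrl.get_obs(); print(s)
E
```

```text
{'vertical_fov': 43.31875224994056, 'cx': 255.22165691650875, 'cy': 190.85645617127784, 'cam_to_world': array([[ 0.02924919, -0.98956232,  0.14110602,  0.31741835],
       [-0.99923491, -0.03261321, -0.02158659,  0.07863854],
       [ 0.0259632 , -0.14036667, -0.98975912,  1.28908508],
       [ 0.        ,  0.        ,  0.        ,  1.        ]])}
{'vertical_fov': 51.97648122955383, 'cx': 257.01226921204403, 'cy': 190.7021859285383, 'cam_to_world': array([[-0.99826497, -0.0473587 ,  0.03498866,  0.47849061],
       [-0.05793357,  0.68377308, -0.72739128,  0.7087778 ],
       [ 0.010524  , -0.72815625, -0.68533037,  0.66329168],
       [ 0.        ,  0.        ,  0.        ,  1.        ]])}
{'clock': 0.1, 'joint_pos': array([-4.83527311e+01,  2.05845554e+01,  6.38577068e-01, -1.61380845e-02,
       -7.01353271e+01, -1.65082671e+01]), 'qvel': array([-0.06643807, -0.05603085,  0.13081202,  0.02305269, -0.09164166,
        0.07510535]), 'tau': array([-2.51017591e-04, -5.84162593e+01,  2.93749666e+01,  7.01551884e+00,
        1.01536280e-02, -7.26543817e-05]), 'tool_pos': array([ 0.28655273, -0.6106882 ,  0.23374934]), 'orientation': array([ 1.79917735e+02, -8.55872582e-03, -1.54866487e+02]), 'force': array([ 0.15615106, -0.08381417, -1.0122777 ]), 'moment': array([-0.03706296, -0.0152312 , -0.01369105]), 'gripper_force': 0.0, 'opening': 0.08773239459935053}
```

View pics/top0.png

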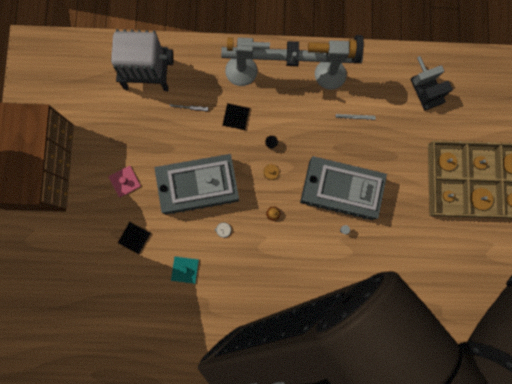

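View pics/side0.png

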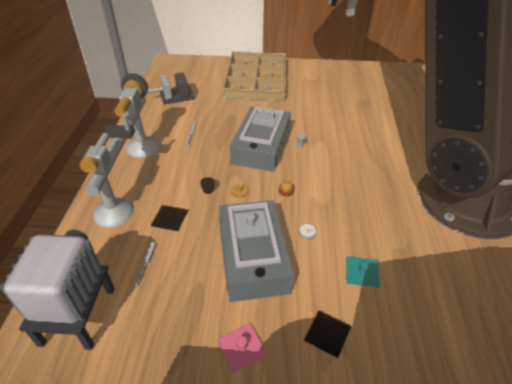

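The top view shows two grey boxes, at (197,183) and (343,187). Candidates for the cover:
- grey cover on the left box, (212,182)
- grey cover on the right box, (368,190)
- black plates at (236,117) and (134,237)
- pink plate at (126,180)
- teal plate at (186,270)

The left box seems to carry the round post, so I'll check it in a crop.

```bash
python3 - <<'E'
from h import *
t=cv2.imread('pics/top0.png'); s=cv2.imread('pics/side0.png')
a=cv2.resize(t[145:225,145:250],None,fx=5,fy=5,interpolation=cv2.INTER_CUBIC)[:400,:]
b=cv2.resize(s[195:305,205:305],(364,400),interpolation=cv2.INTER_CUBIC)
b=b[:,:800-a.shape[1]] if a.shape[1]+364>800 else b
c=cv2.resize(t[145:225,295:395],None,fx=2,fy=2); 
cv2.imwrite('pics/crop1.png',np.hstack([cv2.resize(a,(430,328)),cv2.resize(b,(300,328))]))
d=np.load('pics/top0.npz')['d']
# height map samples along box
m=vision.camera_model('top');f=192/np.tan(np.radians(m['vertical_fov']/2));T=m['cam_to_world']
v,u=np.mgrid[0:384,0:512]
P=np.stack([(u-m['cx'])/f*d,(v-m['cy'])/f*d,d],-1)@T[:3,:3].T+T[:3,3]
np.save('pics/P.npy',P)
M=((P[...,2]>.05)&(P[...,2]<.1)&(d>0)).astype(np.uint8); M[:, :140]=0; M[:,400:]=0; M[:140]=0;M[230:]=0
n,l,st,_=cv2.connectedComponentsWithStats(M)
for i in range(1,n):
    if st[i,4]<200: continue
    q=P[(l==i)&(P[...,2]<.075)]; r=cv2.minAreaRect(q[:,:2].astype(np.float32)*1000); print(st[i],r,np.median(q[:,2]))
    h=(l==i)&(P[...,2]>.078); print(P[h].mean(0),P[h][:,2].max(),h.sum(),[x.mean() for x in np.where(h)])
E
```

```text
[ 155  153   84   60 3643] ((509.9544372558594, 203.77227783203125), (125.34814453125, 200.40386962890625), 12.207114219665527) 0.06248354430765368
[0.51679052 0.169953   0.08827643] 0.09313375080131459 43 [np.float64(178.2325581395349), np.float64(208.8139534883721)]
[ 302  156   85   62 3587] ((512.1516723632812, -179.6080322265625), (201.39569091796875, 126.28199768066406), 78.43595123291016) 0.06238656539994858
[ 0.50265338 -0.22221221  0.08794858] 0.09468238227342174 83 [np.float64(188.9277108433735), np.float64(364.0120481927711)]
```

View pics/crop1.png

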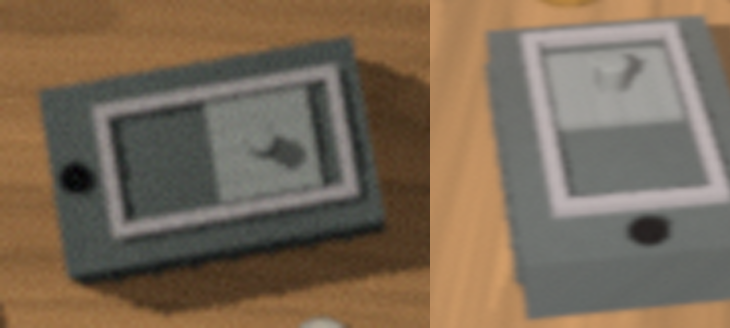

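The close crop shows a single round post on the left box's cover, at about (209,178) in the top view. The dial is at (162,188), so box +y points along world +y. Next I'll refine the box pose.

```bash
python3 - <<'E'
from h import *
p=cv2.imread('pics/top0.png'); hsv=cv2.cvtColor(p,cv2.COLOR_BGR2HSV)
print(p[205,180],p[163,190],p[196,200],p[183,210])
reg=np.zeros((384,512),np.uint8); reg[150:215,152:240]=1
g=cv2.cvtColor(p,cv2.COLOR_BGR2GRAY)
M=((g>125)&(hsv[...,1]<60)&(reg>0)).astype(np.uint8)
c=max(cv2.findContours(M,cv2.RETR_EXTERNAL,cv2.CHAIN_APPROX_NONE)[0],key=cv2.contourArea)
q=np.array([plane('top',u,v,.068)[:2] for u,v in c[:,0]],np.float32)*1000
print('rail outer',len(c),cv2.minAreaRect(q),cv2.boundingRect(c))
D=((g<45)&(reg>0)).astype(np.uint8)[:,:175]; D[:175]=0; D[200:]=0
y,x=np.where(D); print('dial',x.mean(),y.mean(),len(x),plane('top',x.mean(),y.mean(),.066))
P=np.load('pics/P.npy')
h=(P[...,2]>.078)&(reg>0)
y,x=np.where(h);print(x.min(),x.max(),y.min(),y.max()); print(np.round(P[h][:,:3],3)[::3])
E
```

```text
[70 80 74] [75 79 72] [134 137 144] [83 89 89]
rail outer 174 ((511.9429931640625, 194.98944091796875), (81.3409652709961, 150.99703979492188), 12.123326301574707) (168, 161, 64, 41)
dial 164.3090909090909 187.3090909090909 55 [0.49327995 0.28365283 0.066     ]
156 239 151 214
[[0.317 0.079 1.289]
 [0.317 0.079 1.289]
 [0.524 0.172 0.092]
 [0.317 0.079 1.289]
 [0.521 0.177 0.093]
 [0.523 0.17  0.085]
 [0.52  0.177 0.088]
 [0.519 0.169 0.093]
 [0.517 0.177 0.09 ]
 [0.517 0.169 0.093]
 [0.518 0.162 0.086]
 [0.514 0.172 0.092]
 [0.515 0.165 0.085]
 [0.512 0.174 0.09 ]
 [0.513 0.167 0.087]
 [0.509 0.174 0.091]
 [0.509 0.166 0.092]
 [0.317 0.079 1.289]
 [0.317 0.079 1.289]
 [0.317 0.079 1.289]
 [0.317 0.079 1.289]]
```

Request:
move_arm(
  moves=[0,-2.2,2.4,0,0,0,0,0,-2.2,2.4,0,0,0,0,0,-2.2,2.4,0,0,0,0,0,-2.2,2.4,0,0,0,0,0,-2.2,2.4,0,0,0,0,0,-2.2,2.4,0,0,0,0,0,-2.2,2.4,0,0,0,0,0,-2.2,2.4,0,0,0,0],
)

```text
clock: 0.9
tool_pos: [0.3645, -0.3611, 0.2343]
orientation: [180.0, -0.0, -154.9]
force: [0.7, 0.3, 0.4]
opening: 0.0292
gripper_force: 0.0
```

Request:
move_arm(
  moves=[0,-2.2,2.4,0,0,0,0,0,-2.2,2.4,0,0,0,0,0,-2.2,2.4,0,0,0,0,0,-2.2,2.4,0,0,0,0,0,-2.2,2.4,0,0,0,0,0,-2.2,2.4,0,0,0,0,0,-2.2,2.4,0,0,0,0,0,-2.2,2.4,0,0,0,0],
)

```text
clock: 1.7
tool_pos: [0.4422, -0.1125, 0.2345]
orientation: [180.0, -0.0, -154.9]
force: [0.7, -1.0, 0.2]
opening: 0.0004
gripper_force: 0.0
```

Request:
move_arm(
  moves=[0,-2.2,2.4,0,0,0,0,0,-2.2,2.4,0,0,0,0,0,-2.2,2.4,0,0,0,0,0,-2.2,2.4,0,0,0,0,0,-2.2,2.4,0,0,0,0,0,-2.2,2.4,0,0,0,0,0,-2.2,2.4,0,0,0,0,0,-2.2,2.4,0,0,0,0],
)

```text
clock: 2.5
tool_pos: [0.52, 0.136, 0.2343]
orientation: [180.0, -0.0, -154.8]
force: [0.0, -0.2, -0.3]
opening: 0.0003
gripper_force: 0.0
```

Request:
move_arm(
  moves=[0,0,0,0,0,0,-0.149,0,0,0,0,0,0,-0.149,0,0,0,0,0,0,-0.149,0,0,0,0,0,0,-0.149,0,0,0,0,0,0,-0.149,0,0,0,0,0,0,-0.149,0,0,0,0,0,0,-0.149,0,0,0,0,0,0,-0.149],
)

```text
clock: 3.3
tool_pos: [0.5197, 0.1346, 0.2342]
orientation: [180.0, -0.0, -86.2]
force: [0.1, 0.3, -0.8]
opening: 0.0009
gripper_force: 0.0
```

Request:
move_arm(
  moves=[0,0,0,0,0,0,-0.149,0,0,0,0,0,0,0],
)

```text
clock: 3.5
tool_pos: [0.5198, 0.1346, 0.2343]
orientation: [180.0, -0.0, -77.9]
force: [-0.3, -0.3, 0.4]
opening: 0.0009
gripper_force: 0.0
```

Request:
move_arm(
  moves=[0,0.28,-0.48,3,0,0,0,0,0,0,3.5,0,0,0,0,0,0,3.5,0,0,0,0,0,0,3,0,0,0,0,0,0,0,0,0,0],
)

```text
clock: 4.0
tool_pos: [0.5226, 0.1315, 0.1007]
orientation: [179.6, -0.1, -78.3]
force: [-0.3, -0.6, 0.3]
opening: 0.0007
gripper_force: 0.0
```

```bash
python3 - <<'E'
from h import *
look('side','s1'); look('top','t1')
s=cv2.imread('pics/s1.png')[150:310,190:310]; t=cv2.imread('pics/t1.png')[130:230,140:260]
cv2.imwrite('pics/crop2.png',np.hstack([cv2.resize(s,(360,480),interpolation=2),cv2.resize(t,(430,480),interpolation=2)]))
E
```

```text
(no output)
```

View pics/crop2.png

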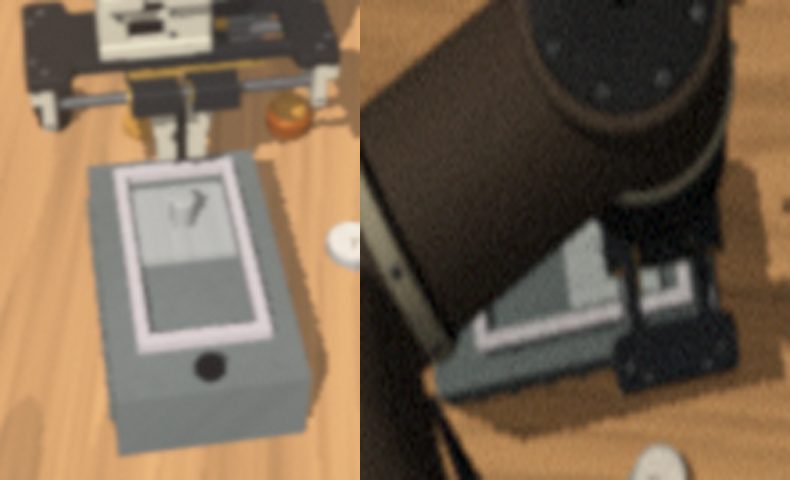

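The crop shows the shut fingertips at (182,140), behind the post at (185,208) and in line with it. I'll lower and push.

Request:
move_arm(
  moves=[0,0,0,1,0,0,0,0,0,0,0.9,0,0,0,0,-0.5,0,0,0,0,0,0,-0.5,0,0,0,0,0,0,-0.5,0,0,0,0,0,0,-0.5,0,0,0,0,0,0,-0.5,0,0,0,0,0,0,-0.5,0,0,0,0],
)

```text
$.moves: bad value
```

Request:
move_arm(
  moves=[0,-0.6,0,0,0,0,0,0,-0.6,0,0,0,0,0,0,-0.6,0,0,0,0,0,0,-0.6,0,0,0,0,0,0,-0.6,0,0,0,0,0,0,-0.6,0,0,0,0,0,0,-0.6,0,0,0,0,0],
)

```text
clock: 4.8
tool_pos: [0.5164, 0.1746, 0.1046]
orientation: [180.0, -0.0, -78.0]
force: [0.4, -0.5, -0.4]
opening: 0.0003
gripper_force: 0.0
```

The first call was refused for a bad row. The second ran at z = 0.105, so the tips (0.097) passed over the post top (0.088) with no contact. I'll go back and lower.

Request:
move_arm(
  moves=[0,1.4,0,0,0,0,0,0,1.4,0,0,0,0,0,0,1.4,0,0,0,0,0,0,0,0,0,0,0,0,0,0,0,1.1,0,0,0,0,0,0,1.1,0,0,0,0,0,0,0,0,0,0],
)

```text
clock: 5.5
tool_pos: [0.524, 0.1323, 0.0803]
orientation: [179.8, -0.1, -78.0]
force: [0.4, -0.0, 0.5]
opening: 0.0005
gripper_force: 0.0
```

Request:
move_arm(
  moves=[0,-0.6,0,0,0,0,0,0,-0.6,0,0,0,0,0,0,-0.6,0,0,0,0,0,0,-0.6,0,0,0,0,0,0,-0.6,0,0,0,0,0,0,-0.6,0,0,0,0,0,0,-0.6,0,0,0,0,0,0,-0.6,0,0,0,0,0],
)

```text
clock: 6.3
tool_pos: [0.5152, 0.1804, 0.0826]
orientation: [-180.0, -0.0, -78.0]
force: [1.1, -1.8, 1.6]
opening: 0.0005
gripper_force: 0.8
```

Request:
move_arm(
  moves=[0,-0.5,0,0,0,0,0,0,-0.5,0,0,0,0,0,0,-0.5,0,0,0,0,0,0,-0.5,0,0,0,0,0,0,-0.5,0,0,0,0,0,0,-0.4,0,0,0,0,0,0,0,0,0,0,0,0],
)

```text
clock: 7.0
tool_pos: [0.5092, 0.2089, 0.0825]
orientation: [-180.0, 0.0, -78.0]
force: [0.0, 0.0, 0.9]
opening: 0.0003
gripper_force: 0.0
```

Request:
move_arm(
  moves=[0,-0.2,0,0,0,0,0,0,-0.2,0,0,0,0,0,0,-0.1,0,0,0,0,0,0,0,0,0,0,0,0],
)

```text
clock: 7.4
tool_pos: [0.5085, 0.2123, 0.0827]
orientation: [180.0, -0.1, -78.0]
force: [3.7, -6.2, 1.8]
opening: 0.0005
gripper_force: 3.4
```

Stop reached: about 7 N, with the tool 53 mm past the well centre as expected. Now up, then look at the open well.

Request:
move_arm(
  moves=[0,0.5,0,0,0,0,0,0,0.5,0,-1.5,0,0,0,0,1,0,-3.5,0,0,0,0,1.4,0,-4,0,0,0,0,1.9,0,-4,0,0,0,0,0,0,0,0,0,0],
)

```text
clock: 8.0
tool_pos: [0.5222, 0.1614, 0.2186]
orientation: [-179.5, 0.2, -78.0]
force: [0.7, 0.4, -0.3]
opening: 0.0007
gripper_force: 0.0
```

```bash
python3 - <<'E'
from h import *
print(ctrl.get_obs()['tool_pos'])
p,d=look('side','s2'); p=p[:,:,::-1]
cv2.imwrite('pics/crop3.png',cv2.resize(p[110:310,190:310],(360,600),interpolation=2))
E
```

```text
[0.52216105 0.16135771 0.21855121]
```

View pics/crop3.png

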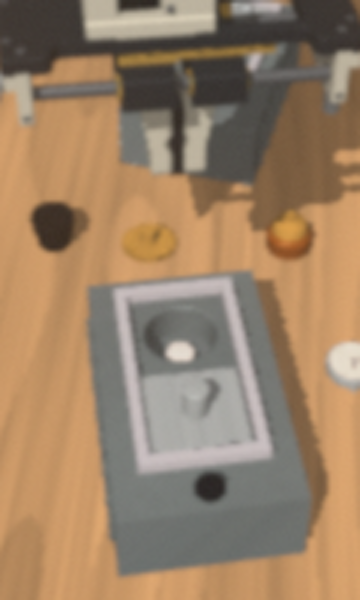

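The well is open with the white key at crop (180,351), which is about (250,227) in the full image. The post sits at the far end. I'll locate the key and the well's mouth.

```bash
python3 - <<'E'
from h import *
p=cv2.imread('pics/s2.png'); g=cv2.cvtColor(p,cv2.COLOR_BGR2GRAY).astype(float)
R=g[219:236,240:262]; M=R>165
y,x=np.where(M); u,v=x.mean()+240,y.mean()+219
print(len(x),u,v,x.min()+240,x.max()+240,y.min()+219,y.max()+219)
k=plane('side',u,v,.042); print('key',k, 'left/right',plane('side',x.min()+239.5,v,.042),plane('side',x.max()+240.5,v,.042))
# mouth: widest chord, left/right dark edges near crop (146,335),(217,335)
for a in ((146,335),(217,335),(180,308)): print(plane('side',190+a[0]/3,110+a[1]/3,.060))
# rails angle/centre with side camera: inner corners
for a in ((131,303),(234,292),(143,456),(256,445)): print('rail',plane('side',190+a[0]/3,110+a[1]/3,.068))
for n in ('top','side'):
  y=np.array([-.21,.9777]);e=np.array([.9777,.21]);w=np.array([.5192,.1603])
q=k[:2]-w; print('key rel well est box x,y',q@e,q@y)
s=ctrl.get_obs(); q=s['tool_pos'][:2]-w; print('tcp rel',q@e,q@y,s['orientation'])
E
```

```text
56 250.30357142857142 227.76785714285714 246 260 224 235
key [0.51765764 0.16327266 0.042     ] left/right [0.52768083 0.16394758 0.042     ] [0.49637034 0.16183928 0.042     ]
[0.54162617 0.16404794 0.06      ]
[0.49293756 0.16075524 0.06      ]
[0.52013264 0.13697203 0.06      ]
rail [0.55395819 0.1420879  0.068     ]
rail [0.48276537 0.1265008  0.068     ]
rail [0.53342006 0.27139247 0.068     ]
rail [0.46409924 0.25843654 0.068     ]
key rel well est box x,y -0.0008837065838263623 0.0032302684220474115
tcp rel 0.00177601415572569 0.0008321955495811553 [-1.79667073e+02  1.58122194e-01 -7.80887678e+01]
```

Request:
move_arm(
  moves=[0,0.05,0.23,3,0,0,0,0,0,0,3.5,0,0,0,0,0,0,3.5,0,0,0,0,0,0,2.5,0,0,0,0,0,0,0,0,0,0,0,0,0,0,0,0,0],
)

```text
clock: 8.65
tool_pos: [0.517, 0.1604, 0.0873]
orientation: [179.9, -0.0, -78.0]
force: [0.6, 0.3, -0.6]
opening: 0.0004
gripper_force: 0.0
```

```bash
python3 - <<'E'
from h import *
p,d=look('side','s3'); 
y=np.array([-.21,.9777]);e=np.array([.9777,.21]);w=np.array([.5192,.1603])
s=ctrl.get_obs(); q=s['tool_pos'][:2]-w; print('tcp rel',q@e,q@y,s['tool_pos'],s['orientation'],s['force'])
p=p[:,:,::-1]
cv2.imwrite('pics/crop4.png',cv2.resize(p[180:270,215:295],(480,540),interpolation=2))
E
```

```text
tcp rel -0.0014054788954487988 0.0008125657766826751 [0.51765522 0.1607993  0.08829817] [-1.79958722e+02  3.76052756e-03 -7.79997905e+01] [-0.43105847  0.03649125  0.14838219]
```

View pics/crop4.png

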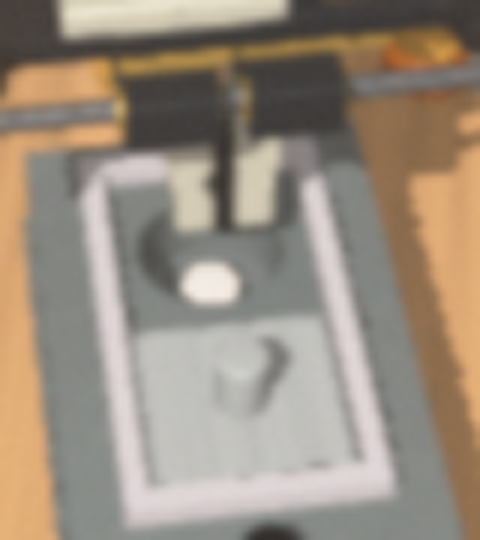

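```bash
python3 - <<'E'
from h import *
m=vision.camera_model('side');f=192/np.tan(np.radians(m['vertical_fov']/2));Ti=np.linalg.inv(m['cam_to_world'])
for P in ([.5177,.1608,.080],[.5177,.1608,.06],[.5177,.1608,.042],[.5192,.1603,.042]):
    c=Ti@np.array(P+[1]); u=f*c[0]/c[2]+m['cx'];v=f*c[1]/c[2]+m['cy']; print((u-215)*6,(v-180)*6)
p=cv2.imread('pics/s3.png'); g=cv2.cvtColor(p,cv2.COLOR_BGR2GRAY)
M=(g[222:233,242:258]>170).astype(np.uint8); y,x=np.where(M); print(len(x),x.mean()+242,y.mean()+222,x.min()+242,x.max()+242,y.min()+222,y.max()+222)
print(plane('side',x.mean()+242,y.mean()+222,.042))
E
```

```text
212.08132926270054 206.58105965155085
212.1437277178025 246.4914462499595
212.19811520704576 281.277976112949
208.0179077723746 279.98750299195467
57 249.57894736842104 227.01754385964912 245 254 224 230
[0.51931931 0.1612941  0.042     ]
```

The shut fingers are about 30 mm wide, so the well leaves roughly 7 mm of clearance. They sit about 2 mm to the −x side of the key, so I'll correct for that and go down.

Request:
move_arm(
  moves=[0,0,-0.18,0.5,0,0,0,0,0,0,0.8,0,0,0,0,0,0,0.8,0,0,0,0,0,0,0.8,0,0,0,0,0,0,0.6,0,0,0,0,0,0,0,0,0,0],
)

```text
clock: 9.3
tool_pos: [0.5183, 0.1603, 0.0514]
orientation: [179.9, -0.0, -78.0]
force: [0.4, -0.2, 0.2]
opening: 0.0003
gripper_force: 0.0
```

Request:
move_arm(
  moves=[0,0,0,0.2,0,0,0,0,0,0,0.2,0,0,0,0,0,0,0.2,0,0,0,0,0,0,0.1,0,0,0,0,0,0,0,0,0,0],
)

```text
clock: 9.8
tool_pos: [0.5191, 0.1609, 0.0457]
orientation: [-180.0, 0.0, -78.0]
force: [-0.4, -0.3, 3.1]
opening: 0.0002
gripper_force: 1.6
```

Request:
move_arm(
  moves=[0,0,0,0.1,0,0,0,0,0,0,0.1,0,0,0,0,0,0,0.1,0,0,0,0,0,0,0,0,0,0],
)

```text
clock: 10.2
tool_pos: [0.5192, 0.1609, 0.044]
orientation: [-179.9, -0.0, -78.0]
force: [-5.8, -0.8, 17.6]
opening: 0.0006
gripper_force: 8.7
```

At the bottom stop, with 17 N. Hold for 1.3 s.

Request:
move_arm(
  moves=[0,0,0,0,0,0,0,0,0,0,0,0,0,0,0,0,0,0,0,0,0,0,0,0,0,0,0,0,0,0,0,0,0,0,0,0,0,0,0,0,0,0,0,0,0,0,0,0,0,0,0,0,0,0,0,0],
)

```text
clock: 11.0
tool_pos: [0.5192, 0.1608, 0.044]
orientation: [-179.9, 0.0, -78.0]
force: [-5.8, -1.3, 17.4]
opening: 0.0005
gripper_force: 8.7
```

Request:
move_arm(
  moves=[0,0,0,0,0,0,0,0,0,0,0,0,0,0,0,0,0,0,0,0,0,0,0,0,0,0,0,0,0,0,0,0,0,0,0],
)

```text
clock: 11.5
tool_pos: [0.5192, 0.1608, 0.044]
orientation: [-179.9, 0.0, -78.0]
force: [-5.2, -0.4, 16.7]
opening: 0.0007
gripper_force: 8.7
```

Request:
move_arm(
  moves=[0,0,0,-1,0,0,0,0,0,0,-2,0,0,0,0,0,0,-2,0,0,0,0,0,0,-2,0,0,0,0,0,0,0,0,0,0],
)

```text
clock: 12.0
tool_pos: [0.5203, 0.1616, 0.1152]
orientation: [-179.8, 0.1, -78.0]
force: [0.3, 0.6, -0.0]
opening: 0.0007
gripper_force: 0.0
```

Request:
move_arm(
  moves=[0,-2,0,0,0,0,0,0,-2.5,0,0,0,0,0,0,-2.5,0,0,0,0,0,0,-2,0,0,0,0,0,0,-1.2,0,0,0,0,0,0,0,0,0,0,0,0],
)

```text
clock: 12.6
tool_pos: [0.4973, 0.2616, 0.112]
orientation: [180.0, -0.0, -77.9]
force: [0.1, 0.2, -1.9]
opening: 0.0006
gripper_force: 0.0
```

Request:
move_arm(
  moves=[0,0,0,1,0,0,0,0,0,0,1,0,0,0,0,0,0,1,0,0,0,0,0,0,0,0,0,0],
)

```text
clock: 13.0
tool_pos: [0.4968, 0.259, 0.0804]
orientation: [179.8, -0.1, -78.1]
force: [-1.0, -0.0, -0.8]
opening: 0.0003
gripper_force: 0.0
```

Request:
move_arm(
  moves=[0,0.6,0,0,0,0,0,0,0.6,0,0,0,0,0,0,0.8,0,0,0,0,0,0,0.8,0,0,0,0,0,0,0.8,0,0,0,0,0,0,0.8,0,0,0,0,0,0,0.8,0,0,0,0,0,0,0.8,0,0,0,0,0],
)

```text
clock: 13.8
tool_pos: [0.5105, 0.2013, 0.0828]
orientation: [-180.0, 0.0, -78.0]
force: [-0.1, 1.4, 1.2]
opening: 0.0007
gripper_force: 0.8
```

Request:
move_arm(
  moves=[0,0.6,0,0,0,0,0,0,0.6,0,0,0,0,0,0,0.5,0,0,0,0,0,0,0.3,0,0,0,0,0,0,0.1,0,0,0,0,0,0,0,0,0,0,0,0],
)

```text
clock: 14.4
tool_pos: [0.5146, 0.1812, 0.0826]
orientation: [-180.0, -0.0, -78.0]
force: [1.3, 1.7, 0.4]
opening: 0.0005
gripper_force: 0.4
```

Request:
move_arm(
  moves=[0,0.2,0,0,0,0,0,0,0.2,0,0,0,0,0,0,0.1,0,0,0,0,0,0,0,0,0,0,0,0],
)

```text
clock: 14.8
tool_pos: [0.5152, 0.1765, 0.0825]
orientation: [180.0, 0.0, -78.0]
force: [-3.0, 4.2, 2.1]
opening: 0.0005
gripper_force: 2.1
```

Home stop reached: 5 N at the expected 16.7 mm. Back off, rise clear and check.

Request:
move_arm(
  moves=[0,-0.5,0,0,0,0,0,0,-0.7,0,0,0,0,0,0,0,0,-2,0,0,0,0,0,0,-4,0,0,0,0,0,0,-4,0,0,0,0,0,0,-4,0,0,0,0,0,0,0,0,0,0],
)

```text
clock: 15.5
tool_pos: [0.5157, 0.1897, 0.2285]
orientation: [-179.5, 0.1, -78.0]
force: [-0.5, 0.2, -0.2]
opening: 0.0003
gripper_force: 0.0
```

```bash
python3 - <<'E'
from h import *
p,d=look('side','s5'); p=p[:,:,::-1]
cv2.imwrite('pics/crop5.png',cv2.resize(p[110:310,160:330],(510,600),interpolation=2))
E
```

```text
(no output)
```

View pics/crop5.png

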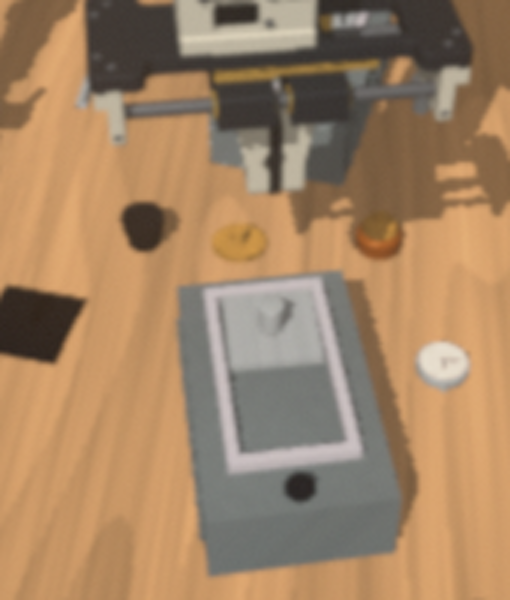

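The cover, with its post at crop (272,315), lies flat against the home stop over the well. The bystanders in view haven't moved and the arm is clear, so I'll hand in.

```bash
python3 -c "
from plant import ctrl
print(ctrl.close_job())"
```

```text
the job is handed in; nothing more can be done
None
```

Job handed in: I pushed the cover to its far stop, pressed the key to its bottom stop and held it over 1 s, then pushed the cover back to its home stop; the arm is clear, and the hand-in call returned no verdict.

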